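# Unstack the sauna accessories onto their drying mats

## Task

The washed sauna accessories are piled in one stack; take it apart from the top down and set each thing upright on the cork mat of its own outline: the little ceramic pot on the small round mat, the birch tin on the larger round mat, the birch box on the square mat, and last the stove stone on the oblong mat. Set each down in the middle of its mat, so that nothing hangs over the edge, with the box and the stone turned square to their mats. Tip nothing over, and leave the bucket and the spray bottle where they stand.

Things in the scene. Friction and masses are not known exactly. Their poses are not given: they have to be found in the camera images.
- pot_center (a point): Small white ceramic scent pot, top of the stack: upright solid cylinder 32 mm across and 46 mm high with a slightly chamfered top, about 0.07 kg. Point: its centre, half-way up; z up.
- tin_center (a point): Round lidded birch soap tin, under the pot: upright closed cylinder 58 mm across and 38 mm high, flat top, about 0.08 kg. Point: its centre, half-way up; z up.
- box_center (a point): Square lidded birch salt box, under the tin: 64 x 64 mm and 38 mm high, closed flat top, about 0.12 kg. Point: its centre, half-way up; x and y along its sides, z up.
- stone_center (a point): Oblong rough ceramic stove stone, bottom of the stack, on the worktop: 150 mm long (its x), 66 mm wide (its y), 40 mm high (z up), grey, about 0.6 kg. Point: its centre, half-way up.
- mat_small: Small round cork mat for the pot, 56 mm across, 6 mm thick, fixed flat on the worktop (height 0). Origin: centre of its underside.
- mat_round: Larger round cork mat for the tin, 82 mm across, 6 mm thick, fixed flat on the worktop. Origin: centre of its underside.
- mat_square: Square cork mat for the box, 88 x 88 mm, 6 mm thick, fixed flat on the worktop. Origin: centre of its underside; x and y along its sides.
- mat_oblong: Oblong cork mat for the stone, 174 mm long (its x), 90 mm wide (its y), 6 mm thick, fixed flat on the worktop. Origin: centre of its underside.
- bucket: Empty birch sauna bucket standing to the left of the work, 190 mm across the rim, 170 mm high, its bow handle up to 240 mm; not to be moved. Origin: centre of its underside.
- bottle: Amber glass spray bottle with a black trigger head standing far right of the work, 72 mm across, 187 mm high; not to be moved. Origin: centre of its underside.

How it is judged:
On the way, in this order (a step that is already met when the one before it is completed fails the run):
1. the small ceramic scent pot stands released on its mat (horizontal distance between pot_center and mat_small below 0.012 m and height (world z) of pot_center between 0.025 and 0.033 m and angle between pot_center's own z axis and vertical below 0.1 rad and contact force between the fingers and pot below 0.05 N and linear speed of pot below 0.02 m/s), for 0.2 s.
2. the round birch soap tin stands released on its mat (horizontal distance between tin_center and mat_round below 0.012 m and height (world z) of tin_center between 0.021 and 0.029 m and angle between tin_center's own z axis and vertical below 0.1 rad and contact force between the fingers and tin below 0.05 N and linear speed of tin below 0.02 m/s), for 0.2 s.
3. the square birch salt box stands released on its mat (horizontal distance between box_center and mat_square below 0.012 m and height (world z) of box_center between 0.021 and 0.029 m and angle between box_center's own z axis and vertical below 0.1 rad and (angle between the x axis of box_center and the x axis of mat_square, either way round below 0.2 rad or angle between the x axis of box_center and the y axis of mat_square, either way round below 0.2 rad) and contact force between the fingers and box below 0.05 N and linear speed of box below 0.02 m/s), for 0.2 s.
4. the oblong stove stone stands released on its mat (horizontal distance between stone_center and mat_oblong below 0.012 m and height (world z) of stone_center between 0.022 and 0.03 m and angle between stone_center's own z axis and vertical below 0.1 rad and angle between the x axis of stone_center and the x axis of mat_oblong, either way round below 0.2 rad and contact force between the fingers and stone below 0.05 N and linear speed of stone below 0.02 m/s), for 0.2 s.
At the end, for the whole second after the job is handed in: Each of the four is released, at rest and upright (0.1 rad) on its own mat: centre within 12 mm of the mat's centre, centre height within 4 mm of resting on the mat, stone and box within 0.2 rad of square to their mats (all of step 1 and all of step 2 and all of step 3 and all of step 4); the robot touches nothing.
It fails at once if the bucket or the spray bottle was moved or tipped (distance of any of bucket, bottle from where it was at the start of the episode above 0.02 m or angle between any of bottle, bucket's own z axis and vertical above 0.4 rad).
It fails at once if one of the stacked things was tipped over (angle between any of stone_center, box_center, tin_center, pot_center's own z axis and vertical above 0.7 rad).
It also fails if it takes over 120 s, if anything falls off the work surface, if the arm or the gripper's body presses on something with over 40 N, if the wrist force passes 120 N, or if a joint passes its speed limit or range.

## Robot

A 6-joint arm with a two-finger parallel gripper is mounted at the origin on the work surface. World frame = base frame: x ahead of the robot, y to its left, z up, the work surface at z = 0. Lengths are in m, angles in rad, forces in N, time in s.
With the tool pointing down it reaches from about 0.375 to 0.975 m from the base axis. Payload 3.8 kg.
Tool frame: the origin (TCP) lies at the very end of the fingers, on their centre line; the grasp point (between the pads) lies bot.grip_point_offset behind it (bot.grip_point_offset is the distance from the TCP to the grasp point, in m); z points along the fingers, y is the line along which they close (so a half turn about z gives the same grasp; the last joint's range is limited). The gripper opens to 85 mm and grips with 20 to 120 N. Pads are 22 mm wide; open, the fingers measure 114 mm over their backs; the gripper's body (76 mm by 85 mm) begins 54 mm behind the grasp point. The pads swing forward as they close: fully open they stand 13 mm farther back than shut.
Start: joints at [-1.359, 0.264, 1.604, -0, 1.274, -0.037], TCP at [0.166, -0.654, 0.231] pointing down, gripper open.
Joint ranges: [-2.63, 2.63], [-0.94, 2.18], [0.31, 2.57], [-1.31, 4.45], [0, 2.66], [-2.55, 2.55]. Speed limits (rad/s): [2.57, 2.57, 3.14, 3.14, 3.14, 3.14].

## Interface

Orientations are given as a rotation vector (axis times angle).
In Python, from workcell import bot, vision gives the robot as it stands.
- The arm moves only by the tool play_rows, never from a script. Its argument "rows" is a list of rows, each an object of numbers: "dx", "dy", "dz": the shift along the tool's x, y, z as a fraction of full scale; "roll": the turn about the tool's z as a fraction of full scale; "fingers": the closure, from 0 (fully open) to 1 (shut). In form: [{"dx": .., "dy": .., "dz": .., "roll": .., "fingers": ..}, ...]. A call has 1 to 20 rows; each row shifts and turns the commanded pose from where the row before left it, along the tool's axes as they then stand; what a row does not reach is not made up. Full scale, the value 1, is 0.04 m for a shift and 4 degrees for a turn. A row lasts 1/12 s, in which the tool goes at most 41.7 mm and 7.16 degrees, less where a joint would pass 70% of its speed; a pose out of reach is approached as far as the arm can. A call with a number of a shift or a turn outside -1 to 1 is refused whole. A call with a gripper value outside its range is refused whole. The fingers move at their own pace and stop on an object; "grip_force" is the grip in N (left out, the last holds). Time passes only in rows, so rows that do not move let the fingers close. It gives the time, the measured TCP pose, the force and the opening at its end, in the units of the state.
- bot.read_state(): the state, without advancing time (a new reading comes with each control period).
- vision.read_camera(name): name is "side" or "top" or "wrist"; returns a dict with "pixels" (420x560x3 uint8, red, green, blue), "depth" (420x560 float32, m along the optical axis (not along the pixel's ray), 0 where there is no reading), "fx", "fy", "cx", "cy" (pixels), "R" (3x3) and "t" (3): a world point X has camera coordinates R X + t. Camera axes: x right, y down, z forward; pixel columns grow to the right and rows downward; lengths in m; the calibration is good to about 2 mm. A picture is of the moment at which its call begins.
- bot.finish_job(): hands the job in, once; it reports no verdict.
The state is a dict: "time": time; "q": joint angles; "joint_vel": joint speeds; "joint_torque": joint torques, N m; "tool_pos": TCP position; "tcp_rot": TCP orientation; "wrist_force": force on the tool from outside, world axes, zero at the start; "torque": the same for the moment, N m; "width": opening from 0.0 (shut) to 1.0 (fully open).
Only numpy, scipy, OpenCV 4.12 (cv2) and the standard library are available. Lean on these libraries where they do the work, as an engineer would, in place of code of your own. Each camera call takes 0.05 s, during which the arm holds its last target. There are 200 camera calls.

## Working session

There is one attempt and no reset: what is moved stays moved. The work goes in short steps, Python scripts to look and compute and a tool call to move; the robot and the scene stay as the last step left them, time stands still between calls to the robot, and variables do not carry over. Pictures are saved under pics/ and viewed, on a budget of 14 in all, crops included, one or two more only if the job needs it, and the job is handed in when it is done.

Besides the shell and the picture viewer there is one more tool, called after "Request:" by a JSON object that holds its "fn" and its "kwargs", one argument or row to a line. play_rows: Moves the arm, as the interface text tells. Its arguments: {"type":"object","properties":{"rows":{"type":"array","items":{"type":"object","properties":{"dx":{"type":"number","minimum":-1,"maximum":1},"dy":{"type":"number","minimum":-1,"maximum":1},"dz":{"type":"number","minimum":-1,"maximum":1},"roll":{"type":"number","minimum":-1,"maximum":1},"fingers":{"type":"number"}}}},"grip_force":{"type":"number"}},"required":["rows"]}

```bash
ls; mkdir -p pics; python3 - <<'E'
from workcell import bot, vision
import cv2, numpy as np
print(bot.read_state(), bot.grip_point_offset)
for n in ("top","side"):
    c=vision.read_camera(n); np.savez(f"{n}0.npz",**c)
    cv2.imwrite(f"pics/{n}0.png",c["pixels"][:,:,::-1])
    print(n,c["fx"],c["cx"],c["cy"],c["R"].round(3).tolist(),(-c["R"].T@c["t"]).round(3))
E
```

```text
pics
{'time': 0.0, 'q': array([-1.35891471e+00,  2.64767151e-01,  1.60540805e+00, -2.05184863e-06,
        1.27368083e+00, -3.68610318e-02]), 'joint_vel': array([ 1.39850509e-03,  1.13349352e-03, -1.56492337e-03, -1.27771192e-03,
       -8.81664967e-04, -1.89613895e-05]), 'joint_torque': array([ 3.58945208e-04, -5.15102541e+01, -3.67312396e+01, -1.68014240e-04,
        1.29829621e-02, -2.19046626e-05]), 'tool_pos': array([ 0.16604208, -0.65349345,  0.2299342 ]), 'tcp_rot': array([-3.11508926e+00, -3.89438780e-01,  3.13573269e-04]), 'wrist_force': array([-0.54440847,  0.43179155,  0.56756063]), 'torque': array([ 0.01383823, -0.0181464 , -0.0416191 ]), 'width': 1.0004891227124646} 0.0187
top 434.80404471057244 273.33888033469464 206.48461631561145 [[0.018, -1.0, 0.015], [-0.988, -0.02, -0.153], [0.153, -0.012, -0.988]] [0.395 0.035 1.236]
side 430.21698603247575 276.7009290352169 209.96581822622798 [[-0.86, -0.51, -0.007], [-0.382, 0.653, -0.654], [0.338, -0.56, -0.756]] [0.172 0.663 0.988]
```

View pics/top0.png

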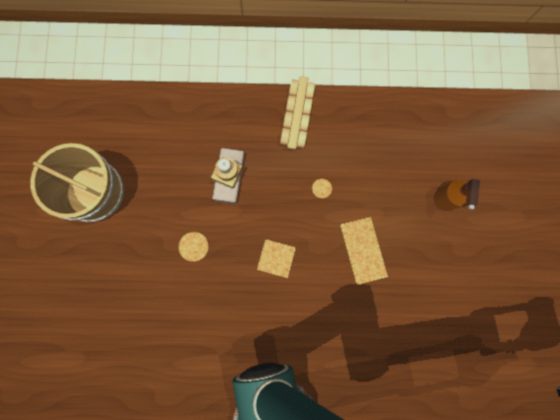

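View pics/side0.png

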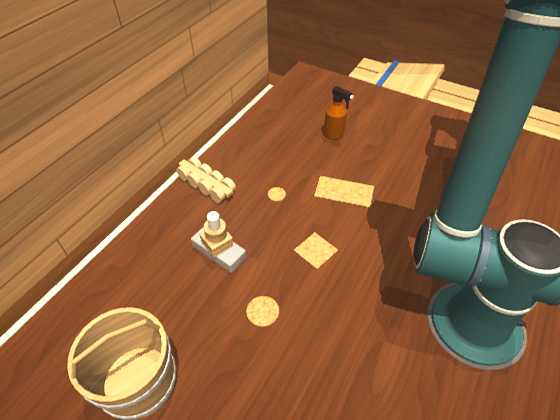

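The top view shows the stack at about (228,170). The mats are: small (322,188), round (193,246), square (277,258) and oblong (363,250). The bucket is at (75,185) and the bottle at (460,193). In the side view the stack is at (215,235).

```bash
cat > h.py <<'E'
import numpy as np, cv2
def cloud(c):
    v,u=np.mgrid[:420,:560]; d=c["depth"]
    P=np.stack([(u-c["cx"])/c["fx"]*d,(v-c["cy"])/c["fy"]*d,d],-1)
    return (P-c["t"])@c["R"]
def ray(c,uv,z):
    uv=np.atleast_2d(uv).astype(float)
    D=np.c_[(uv[:,0]-c["cx"])/c["fx"],(uv[:,1]-c["cy"])/c["fy"],np.ones(len(uv))]@c["R"]
    o=-c["R"].T@c["t"]; return o+D*((z-o[2])/D[:,2])[:,None]
def rect(P):
    r=cv2.minAreaRect((P[:,:2]*1000).astype(np.float32)); (x,y),(a,b),t=r
    if a<b: a,b,t=b,a,t+90
    return f"rect c=({x:.1f},{y:.1f}) mm {a:.0f}x{b:.0f} long axis {((t+90)%180)-90:.1f} deg"
def layers(c,xy,rad=.12):
    P=cloud(c); ok=(c["depth"]>0)&(np.hypot(P[...,0]-xy[0],P[...,1]-xy[1])<rad)
    for n,z in (("pot",.162),("tin",.116),("box",.078),("stone",.04)):
        m=ok&(abs(P[...,2]-z)<.006)
        if m.sum()>8: print(n,m.sum(),"mean",P[m].mean(0).round(4),rect(P[m]))
E
python3 - <<'E'
from h import *
for n in ("top","side"):
    c=dict(np.load(n+"0.npz")); print(n)
    hsv=cv2.cvtColor(c["pixels"],cv2.COLOR_RGB2HSV)
    m=cv2.inRange(hsv,(15,90,130),(32,255,255))
    cs,_=cv2.findContours(m,cv2.RETR_EXTERNAL,cv2.CHAIN_APPROX_NONE)
    for k in cs:
        if cv2.contourArea(k)<100: continue
        P=ray(c,k[:,0],.006)
        if np.ptp(P[:,0])>.25 or abs(P[:,1].mean())>.6: continue
        print(k[:,0].mean(0).round(),rect(P))
    layers(c,(.48,.13))
E
```

```text
top
[276. 258.] rect c=(439.3,9.2) mm 93x93 long axis 75.8 deg
[193. 246.] rect c=(467.6,243.5) mm 85x81 long axis -88.9 deg
[364. 250.] rect c=(466.4,-237.3) mm 179x96 long axis 15.1 deg
[322. 188.] rect c=(642.9,-118.7) mm 61x59 long axis -88.8 deg
[226. 172.] rect c=(687.3,159.8) mm 75x75 long axis -20.9 deg
[299. 113.] rect c=(869.8,-46.8) mm 224x76 long axis -8.7 deg
stone 30 mean [0.5962 0.1394 0.0394] rect c=(595.5,142.2) mm 31x8 long axis -88.7 deg
side
[141. 402.] rect c=(585.6,564.6) mm 136x41 long axis 57.4 deg
[118. 356.] rect c=(710.2,504.9) mm 234x229 long axis -59.5 deg
[262. 311.] rect c=(472.9,240.7) mm 82x81 long axis -31.1 deg
[316. 250.] rect c=(442.9,6.7) mm 90x90 long axis -15.1 deg
[215. 236.] rect c=(713.6,109.3) mm 133x83 long axis -35.6 deg
[276. 194.] rect c=(646.7,-123.2) mm 56x53 long axis -59.7 deg
[344. 191.] rect c=(470.3,-239.3) mm 174x97 long axis 14.9 deg
[204. 177.] rect c=(885.2,-66.7) mm 238x105 long axis -10.6 deg
[49. 62.] rect c=(1898.7,-290.1) mm 165x76 long axis -73.5 deg
stone 14 mean [0.5977 0.1364 0.0401] rect c=(598.2,138.3) mm 22x2 long axis 84.8 deg
```

```bash
python3 - <<'E'
from h import *
for n in ("top","side"):
    c=dict(np.load(n+"0.npz")); print(n); layers(c,(.66,.15))
E
```

```text
top
pot 120 mean [0.6676 0.1486 0.162 ] rect c=(668.7,148.9) mm 31x30 long axis 35.6 deg
tin 207 mean [0.6651 0.1443 0.1167] rect c=(669.7,147.1) mm 57x56 long axis -36.4 deg
box 158 mean [0.6557 0.1493 0.0785] rect c=(669.0,150.4) mm 65x64 long axis -21.0 deg
stone 638 mean [0.6599 0.1478 0.0405] rect c=(669.4,150.7) mm 150x72 long axis -8.6 deg
side
pot 108 mean [0.6702 0.15   0.1635] rect c=(671.5,148.3) mm 29x29 long axis -81.5 deg
tin 204 mean [0.6671 0.1541 0.118 ] rect c=(671.2,149.4) mm 57x49 long axis 47.6 deg
box 190 mean [0.6618 0.1628 0.0794] rect c=(672.3,149.6) mm 65x64 long axis 66.4 deg
stone 506 mean [0.6516 0.1594 0.0417] rect c=(674.2,152.7) mm 154x68 long axis -2.1 deg
```

Request:
{"fn": "play_rows", "kwargs": {
  "rows": [
    {"dz": -0.75},
    {"dx": 0.57,"dy": -0.54},
    {"dx": 0.57,"dy": -0.54},
    {"dx": 0.57,"dy": -0.54},
    {"dx": 0.57,"dy": -0.54},
    {"dx": 0.57,"dy": -0.54},
    {"dx": 0.57,"dy": -0.54},
    {"dx": 0.57,"dy": -0.54},
    {"dx": 0.57,"dy": -0.54},
    {"dx": 0.57,"dy": -0.54},
    {"dx": 0.57,"dy": -0.54},
    {"dx": 0.57,"dy": -0.54},
    {"dx": 0.57,"dy": -0.54},
    {"dx": 0.57,"dy": -0.54},
    {"dx": 0.57,"dy": -0.54},
    {"dx": 0.57,"dy": -0.54},
    {"dx": 0.57,"dy": -0.54},
    {"dx": 0.57,"dy": -0.54},
    {"dx": 0.57,"dy": -0.54},
    {"dx": 0.57,"dy": -0.54}
  ]
}}

```text
validation failed for argument at $.ro...
```

```bash
cat >> h.py <<'E'
def go(x,y,z=None,t=None):
    "from the measured pose: units to go in tool axes; t = wanted heading of tool x (deg)"
    from workcell import bot
    from scipy.spatial.transform import Rotation as Ro
    s=bot.read_state(); R=Ro.from_rotvec(s["tcp_rot"]).as_matrix()
    p=s["tool_pos"]; h=np.degrees(np.arctan2(R[1,0],R[0,0]))
    d=R.T@(np.array([x,y,p[2] if z is None else z])-p)/.04
    print("t",round(s["time"],2),"tcp",p.round(4),"heading",h.round(2),"q6",np.degrees(s["q"][5]).round(),"w",round(s["width"],3),"F",s["wrist_force"].round(1))
    print("go units dx dy dz",d.round(3),"norm",np.linalg.norm(d).round(2),"" if t is None else f"roll units {(h-t)/4:.2f}")
E
python3 -c "
from h import *
go(.67,.149,.25,14.2)"
```

```text
t 0.1 tcp [ 0.1661 -0.6535  0.23  ] heading 14.25 q6 -2.0 w 0.997 F [ 0.3  1.  -0.2]
go units dx dy dz [ 17.151 -16.345  -0.462] norm 23.7 roll units 0.01
```

Request:
{"fn": "play_rows", "kwargs": {
  "rows": [
    {"dx": 0,"dy": 0,"dz": -0.75,"roll": 0,"fingers": 0},
    {"dx": 0.57,"dy": -0.54,"dz": 0,"roll": 0,"fingers": 0},
    {"dx": 0.57,"dy": -0.54,"dz": 0,"roll": 0,"fingers": 0},
    {"dx": 0.57,"dy": -0.54,"dz": 0,"roll": 0,"fingers": 0},
    {"dx": 0.57,"dy": -0.54,"dz": 0,"roll": 0,"fingers": 0},
    {"dx": 0.57,"dy": -0.54,"dz": 0,"roll": 0,"fingers": 0},
    {"dx": 0.57,"dy": -0.54,"dz": 0,"roll": 0,"fingers": 0},
    {"dx": 0.57,"dy": -0.54,"dz": 0,"roll": 0,"fingers": 0},
    {"dx": 0.57,"dy": -0.54,"dz": 0,"roll": 0,"fingers": 0},
    {"dx": 0.57,"dy": -0.54,"dz": 0,"roll": 0,"fingers": 0},
    {"dx": 0.57,"dy": -0.54,"dz": 0,"roll": 0,"fingers": 0},
    {"dx": 0.57,"dy": -0.54,"dz": 0,"roll": 0,"fingers": 0},
    {"dx": 0.57,"dy": -0.54,"dz": 0,"roll": 0,"fingers": 0},
    {"dx": 0.57,"dy": -0.54,"dz": 0,"roll": 0,"fingers": 0},
    {"dx": 0.57,"dy": -0.54,"dz": 0,"roll": 0,"fingers": 0},
    {"dx": 0.57,"dy": -0.54,"dz": 0,"roll": 0,"fingers": 0},
    {"dx": 0.57,"dy": -0.54,"dz": 0,"roll": 0,"fingers": 0},
    {"dx": 0.57,"dy": -0.54,"dz": 0,"roll": 0,"fingers": 0},
    {"dx": 0.57,"dy": -0.54,"dz": 0,"roll": 0,"fingers": 0},
    {"dx": 0.57,"dy": -0.54,"dz": 0,"roll": 0,"fingers": 0}
  ],
  "grip_force": 40
}}

```text
time: 1.77
tool_pos: [0.4852, -0.1481, 0.2609]
tcp_rot: [-3.117, -0.39, 0.001]
wrist_force: [0.3, -1.0, -0.2]
width: 1.002
```

```bash
python3 -c "
from h import *
go(.67,.149,.25,14.2)"
```

```text
t 1.77 tcp [ 0.4852 -0.1481  0.2609] heading 14.26 q6 56.0 w 1.002 F [ 0.3 -1.  -0.2]
go units dx dy dz [ 6.307 -6.062  0.27 ] norm 8.75 roll units 0.02
```

Request:
{"fn": "play_rows", "kwargs": {
  "rows": [
    {"dx": 0.6,"dy": -0.57,"dz": 0,"roll": 0,"fingers": 0},
    {"dx": 0.6,"dy": -0.57,"dz": 0,"roll": 0,"fingers": 0},
    {"dx": 0.6,"dy": -0.57,"dz": 0,"roll": 0,"fingers": 0},
    {"dx": 0.6,"dy": -0.57,"dz": 0,"roll": 0,"fingers": 0},
    {"dx": 0.6,"dy": -0.57,"dz": 0,"roll": 0,"fingers": 0},
    {"dx": 0.6,"dy": -0.57,"dz": 0,"roll": 0,"fingers": 0},
    {"dx": 0.6,"dy": -0.57,"dz": 0,"roll": 0,"fingers": 0},
    {"dx": 0.6,"dy": -0.57,"dz": 0,"roll": 0,"fingers": 0},
    {"dx": 0.6,"dy": -0.57,"dz": 0,"roll": 0,"fingers": 0},
    {"dx": 0.6,"dy": -0.57,"dz": 0,"roll": 0,"fingers": 0},
    {"dx": 0.3,"dy": -0.36,"dz": 0,"roll": 0,"fingers": 0},
    {"dx": 0,"dy": 0,"dz": 0,"roll": 0,"fingers": 0},
    {"dx": 0,"dy": 0,"dz": 0,"roll": 0,"fingers": 0}
  ]
}}

```text
time: 2.85
tool_pos: [0.6693, 0.1481, 0.2601]
tcp_rot: [3.116, 0.393, -0.003]
wrist_force: [0.2, -1.0, -1.7]
width: 0.998
```

```bash
cat >> h.py <<'E'
def shot(n,name):
    from workcell import vision
    c=vision.read_camera(n); np.savez(name+".npz",**c); cv2.imwrite(f"pics/{name}.png",c["pixels"][:,:,::-1]); return c
E
python3 -c "
from h import *
c=shot('wrist','w1'); print((-c['R'].T@c['t']).round(3))
go(.67,.149,.25,14.2); layers(c,(.67,.15),.1)"
```

```text
[0.738 0.165 0.403]
t 2.9 tcp [0.669  0.1471 0.2603] heading 14.3 q6 86.0 w 1.0 F [ 0.4 -0.2 -0.2]
go units dx dy dz [ 0.036 -0.04   0.258] norm 0.26 roll units 0.03
pot 1114 mean [0.6716 0.1481 0.162 ] rect c=(670.7,147.9) mm 31x31 long axis 30.0 deg
tin 1479 mean [0.6812 0.1477 0.1167] rect c=(675.0,146.9) mm 57x51 long axis -82.9 deg
box 861 mean [0.686  0.1586 0.0787] rect c=(671.1,149.1) mm 64x64 long axis -21.8 deg
stone 3282 mean [0.6889 0.1472 0.0406] rect c=(671.3,148.6) mm 150x68 long axis -7.4 deg
```

View pics/w1.png

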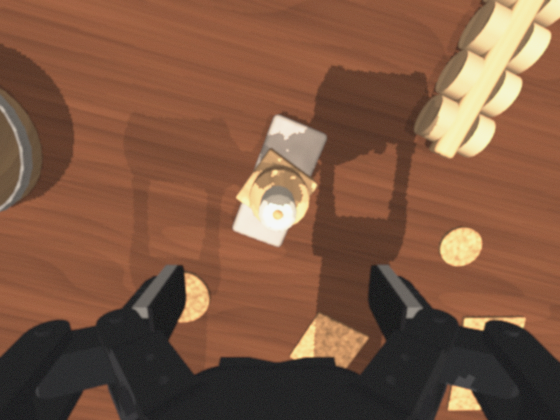

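The wrist view shows the stack squarely between the fingers: pot (278,212), box and stone below it. The top, side and wrist views agree to about 2 mm. Next I descend on the pot.

Request:
{"fn": "play_rows", "kwargs": {
  "rows": [
    {"dx": 0.06,"dy": -0.01,"dz": 0.5,"roll": 0,"fingers": 0},
    {"dx": 0,"dy": 0,"dz": 0.5,"roll": 0,"fingers": 0},
    {"dx": 0,"dy": 0,"dz": 0.5,"roll": 0,"fingers": 0},
    {"dx": 0,"dy": 0,"dz": 0.5,"roll": 0,"fingers": 0},
    {"dx": 0,"dy": 0,"dz": 0.5,"roll": 0,"fingers": 0},
    {"dx": 0,"dy": 0,"dz": 0.5,"roll": 0,"fingers": 0},
    {"dx": 0,"dy": 0,"dz": 0.3,"roll": 0,"fingers": 0},
    {"dx": 0,"dy": 0,"dz": 0,"roll": 0,"fingers": 0},
    {"dx": 0,"dy": 0,"dz": 0,"roll": 0,"fingers": 0}
  ]
}}

```text
time: 3.65
tool_pos: [0.6711, 0.1472, 0.1288]
tcp_rot: [3.117, 0.388, -0.003]
wrist_force: [-0.1, 0.2, 0.3]
width: 1.003
```

```bash
python3 -c "
from h import *
go(.6712,.148,.128,14.2)"
```

```text
t 3.65 tcp [0.6711 0.1472 0.1288] heading 14.2 q6 86.0 w 1.003 F [-0.1  0.2  0.3]
go units dx dy dz [ 0.008 -0.019  0.021] norm 0.03 roll units -0.00
```

Request:
{"fn": "play_rows", "kwargs": {
  "grip_force": 25,
  "rows": [
    {"dx": 0,"dy": -0.02,"dz": 0,"roll": 0,"fingers": 0.4},
    {"dx": 0,"dy": 0,"dz": 0,"roll": 0,"fingers": 0.5},
    {"dx": 0,"dy": 0,"dz": 0,"roll": 0,"fingers": 0.55},
    {"dx": 0,"dy": 0,"dz": 0,"roll": 0,"fingers": 0.6},
    {"dx": 0,"dy": 0,"dz": 0,"roll": 0,"fingers": 0.65},
    {"dx": 0,"dy": 0,"dz": 0,"roll": 0,"fingers": 0.7},
    {"dx": 0,"dy": 0,"dz": 0,"roll": 0,"fingers": 1},
    {"dx": 0,"dy": 0,"dz": 0,"roll": 0,"fingers": 1},
    {"dx": 0,"dy": 0,"dz": 0,"roll": 0,"fingers": 1},
    {"dx": 0,"dy": 0,"dz": 0,"roll": 0,"fingers": 1},
    {"dx": 0,"dy": 0,"dz": 0,"roll": 0,"fingers": 1},
    {"dx": 0,"dy": 0,"dz": -0.1,"roll": 0,"fingers": 1},
    {"dx": 0,"dy": 0,"dz": -0.2,"roll": 0,"fingers": 1},
    {"dx": 0,"dy": 0,"dz": -0.3,"roll": 0,"fingers": 1},
    {"dx": 0,"dy": 0,"dz": -0.4,"roll": 0,"fingers": 1},
    {"dx": 0,"dy": 0,"dz": -0.4,"roll": 0,"fingers": 1}
  ]
}}

```text
time: 4.98
tool_pos: [0.6711, 0.149, 0.1858]
tcp_rot: [-3.117, -0.39, 0.002]
wrist_force: [0.6, -0.1, -0.6]
width: 0.366
```

```bash
python3 -c "
from h import *
go(.646,-.121,.18,14.2);c=shot('wrist','w2')"
```

```text
t 4.98 tcp [0.6711 0.149  0.1858] heading 14.26 q6 86.0 w 0.366 F [ 0.6 -0.1 -0.6]
go units dx dy dz [-2.271  6.387  0.147] norm 6.78 roll units 0.01
```

View pics/w2.png

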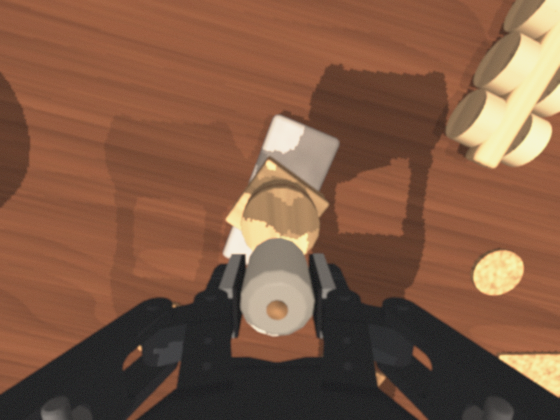

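The pot is held upright at (278,290) and the stack below is undisturbed. The small mat shows at (498,272), so I measure it from this frame.

```bash
cat >> h.py <<'E'
def mats(c):
    hsv=cv2.cvtColor(c["pixels"],cv2.COLOR_RGB2HSV)
    m=cv2.inRange(hsv,(15,90,130),(32,255,255))
    cs,_=cv2.findContours(m,cv2.RETR_EXTERNAL,cv2.CHAIN_APPROX_NONE)
    for k in cs:
        if cv2.contourArea(k)<900: continue
        x,y,w,h=cv2.boundingRect(k); cut="CUT" if x<2 or y<2 or x+w>558 or y+h>418 else ""
        print(k[:,0].mean(0).round(),rect(ray(c,k[:,0],.006)),cut)
E
python3 -c "
from h import *
for n in ('w1','w2'): print(n);mats(dict(np.load(n+'.npz')))"
```

```text
w1
[460. 246.] rect c=(644.0,-120.8) mm 58x55 long axis -75.6 deg 
[279. 188.] rect c=(655.8,140.1) mm 88x80 long axis 68.9 deg 
[487.  73.] rect c=(851.0,-59.7) mm 195x98 long axis -9.3 deg CUT
w2
[538. 370.] rect c=(539.2,-230.9) mm 112x46 long axis 70.1 deg CUT
[497. 272.] rect c=(643.9,-120.6) mm 58x55 long axis -88.9 deg 
[273. 216.] rect c=(645.9,138.9) mm 97x92 long axis 68.5 deg 
[509.  94.] rect c=(828.1,-59.4) mm 149x105 long axis -8.7 deg CUT
```

Request:
{"fn": "play_rows", "kwargs": {
  "rows": [
    {"dx": -0.1,"dy": 0.3,"dz": 0,"roll": 0,"fingers": 1},
    {"dx": -0.2,"dy": 0.55,"dz": 0,"roll": 0,"fingers": 1},
    {"dx": -0.2,"dy": 0.55,"dz": 0,"roll": 0,"fingers": 1},
    {"dx": -0.2,"dy": 0.55,"dz": 0,"roll": 0,"fingers": 1},
    {"dx": -0.2,"dy": 0.55,"dz": 0,"roll": 0,"fingers": 1},
    {"dx": -0.2,"dy": 0.55,"dz": 0,"roll": 0,"fingers": 1},
    {"dx": -0.2,"dy": 0.55,"dz": 0,"roll": 0,"fingers": 1},
    {"dx": -0.2,"dy": 0.55,"dz": 0,"roll": 0,"fingers": 1},
    {"dx": -0.2,"dy": 0.55,"dz": 0,"roll": 0,"fingers": 1},
    {"dx": -0.2,"dy": 0.55,"dz": 0,"roll": 0,"fingers": 1},
    {"dx": -0.2,"dy": 0.55,"dz": 0,"roll": 0,"fingers": 1},
    {"dx": -0.15,"dy": 0.55,"dz": 0,"roll": 0,"fingers": 1},
    {"dx": 0,"dy": 0,"dz": 0,"roll": 0,"fingers": 1},
    {"dx": 0,"dy": 0,"dz": 0,"roll": 0,"fingers": 1}
  ]
}}

```text
time: 6.2
tool_pos: [0.6458, -0.1211, 0.1841]
tcp_rot: [-3.117, -0.385, 0.003]
wrist_force: [-0.1, 0.8, -1.7]
width: 0.365
```

```bash
python3 -c "
from h import *
go(.646,-.121,.018,14.2);c=shot('wrist','w3');mats(c)"
```

```text
t 6.2 tcp [ 0.6458 -0.1211  0.1841] heading 14.1 q6 63.0 w 0.365 F [-0.1  0.8 -1.7]
go units dx dy dz [1.300e-02 1.000e-03 4.153e+00] norm 4.15 roll units -0.03
[113. 309.] rect c=(463.4,41.4) mm 85x35 long axis -41.6 deg 
[277. 195.] rect c=(643.0,-121.5) mm 56x53 long axis -84.6 deg 
[ 11. 108.] rect c=(658.8,150.8) mm 75x27 long axis 0.1 deg CUT
```

Request:
{"fn": "play_rows", "kwargs": {
  "rows": [
    {"dx": -0.05,"dy": 0,"dz": 0.5,"roll": 0,"fingers": 1},
    {"dx": 0,"dy": 0,"dz": 0.5,"roll": 0,"fingers": 1},
    {"dx": 0,"dy": 0,"dz": 0.5,"roll": 0,"fingers": 1},
    {"dx": 0,"dy": 0,"dz": 0.5,"roll": 0,"fingers": 1},
    {"dx": 0,"dy": 0,"dz": 0.5,"roll": 0,"fingers": 1},
    {"dx": 0,"dy": 0,"dz": 0.5,"roll": 0,"fingers": 1},
    {"dx": 0,"dy": 0,"dz": 0.4,"roll": 0,"fingers": 1},
    {"dx": 0,"dy": 0,"dz": 0.3,"roll": 0,"fingers": 1},
    {"dx": 0,"dy": 0,"dz": 0.2,"roll": 0,"fingers": 1},
    {"dx": 0,"dy": 0,"dz": 0.1,"roll": 0,"fingers": 1},
    {"dx": 0,"dy": 0,"dz": 0.1,"roll": 0,"fingers": 1},
    {"dx": 0,"dy": 0,"dz": 0,"roll": 0,"fingers": 1},
    {"dx": 0,"dy": 0,"dz": 0,"roll": 0,"fingers": 1}
  ]
}}

```text
time: 7.33
tool_pos: [0.6456, -0.12, 0.0221]
tcp_rot: [3.117, 0.39, 0.002]
wrist_force: [0.1, -0.3, 0.6]
width: 0.361
```

```bash
python3 -c "
from h import *
go(.644,-.121,.018,14.2)"
```

```text
t 7.33 tcp [ 0.6456 -0.12    0.0221] heading 14.26 q6 63.0 w 0.361 F [ 0.1 -0.3  0.6]
go units dx dy dz [-0.046  0.015  0.101] norm 0.11 roll units 0.02
```

Request:
{"fn": "play_rows", "kwargs": {
  "rows": [
    {"dx": -0.03,"dy": 0,"dz": 0.04,"roll": 0,"fingers": 1},
    {"dx": 0,"dy": 0,"dz": 0.04,"roll": 0,"fingers": 1},
    {"dx": 0,"dy": 0,"dz": 0,"roll": 0,"fingers": 1},
    {"dx": 0,"dy": 0,"dz": 0,"roll": 0,"fingers": 1},
    {"dx": 0,"dy": 0,"dz": 0,"roll": 0,"fingers": 0.6},
    {"dx": 0,"dy": 0,"dz": 0,"roll": 0,"fingers": 0.5},
    {"dx": 0,"dy": 0,"dz": 0,"roll": 0,"fingers": 0.2},
    {"dx": 0,"dy": 0,"dz": 0,"roll": 0,"fingers": 0},
    {"dx": 0,"dy": 0,"dz": 0,"roll": 0,"fingers": 0},
    {"dx": 0,"dy": 0,"dz": 0,"roll": 0,"fingers": 0},
    {"dx": 0,"dy": 0,"dz": -0.4,"roll": 0,"fingers": 0},
    {"dx": 0,"dy": 0,"dz": -0.6,"roll": 0,"fingers": 0},
    {"dx": 0,"dy": 0,"dz": -0.8,"roll": 0,"fingers": 0},
    {"dx": 0,"dy": 0,"dz": -0.8,"roll": 0,"fingers": 0},
    {"dx": 0,"dy": 0,"dz": -0.8,"roll": 0,"fingers": 0},
    {"dx": 0,"dy": 0,"dz": -0.8,"roll": 0,"fingers": 0},
    {"dx": 0,"dy": 0,"dz": -0.8,"roll": 0,"fingers": 0},
    {"dx": 0,"dy": 0,"dz": 0,"roll": 0,"fingers": 0},
    {"dx": 0,"dy": 0,"dz": 0,"roll": 0,"fingers": 0}
  ]
}}

```text
time: 8.92
tool_pos: [0.6458, -0.1206, 0.2217]
tcp_rot: [3.115, 0.39, 0.01]
wrist_force: [-0.4, 0.1, -1.0]
width: 1.001
```

```bash
cat >> h.py <<'E'
def top_at(c,xy,z,rad):
    P=cloud(c); m=(c["depth"]>0)&(np.hypot(P[...,0]-xy[0],P[...,1]-xy[1])<rad)&(abs(P[...,2]-z)<.006)
    print("top",m.sum(),P[m].mean(0).round(4),rect(P[m]))
E
python3 -c "
from h import *
go(.6712,.148,.2,14.2);c=shot('wrist','w4');top_at(c,(.644,-.121),.052,.05);mats(c)
c=shot('top','t1');layers(c,(.67,.148))"
```

```text
t 8.92 tcp [ 0.6458 -0.1206  0.2217] heading 14.26 q6 63.0 w 1.001 F [-0.4  0.1 -1. ]
go units dx dy dz [ 2.267 -6.352  0.538] norm 6.77 roll units 0.01
top 689 [ 0.644  -0.1211  0.052 ] rect c=(643.0,-120.9) mm 31x31 long axis 15.2 deg
[335. 325.] rect c=(479.5,-236.5) mm 151x91 long axis 14.8 deg 
tin 366 mean [0.6694 0.1477 0.1168] rect c=(669.3,147.4) mm 55x55 long axis 76.6 deg
box 158 mean [0.6551 0.1496 0.0782] rect c=(669.5,150.7) mm 65x65 long axis 68.7 deg
stone 626 mean [0.6604 0.1482 0.0406] rect c=(669.4,148.8) mm 150x66 long axis -7.5 deg
```

View pics/w4.png

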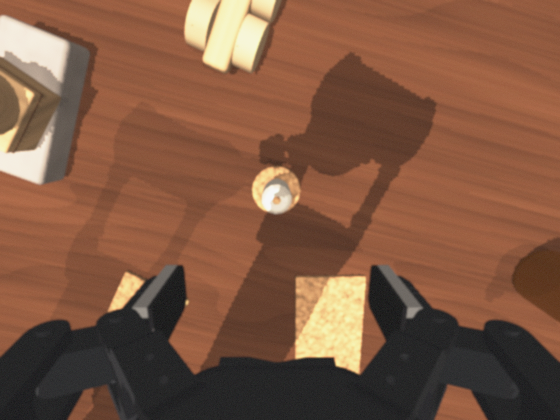

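The pot stands on its mat at (277,197), with its top measured at (0.644, -0.121), which is the mat's centre. Next is the tin.

Request:
{"fn": "play_rows", "kwargs": {
  "rows": [
    {"dx": 0.1,"dy": -0.3,"dz": 0,"roll": 0,"fingers": 0},
    {"dx": 0.2,"dy": -0.55,"dz": 0,"roll": 0,"fingers": 0},
    {"dx": 0.2,"dy": -0.55,"dz": 0,"roll": 0,"fingers": 0},
    {"dx": 0.2,"dy": -0.55,"dz": 0,"roll": 0,"fingers": 0},
    {"dx": 0.2,"dy": -0.55,"dz": 0,"roll": 0,"fingers": 0},
    {"dx": 0.2,"dy": -0.55,"dz": 0,"roll": 0,"fingers": 0},
    {"dx": 0.2,"dy": -0.55,"dz": 0,"roll": 0,"fingers": 0},
    {"dx": 0.2,"dy": -0.55,"dz": 0,"roll": 0,"fingers": 0},
    {"dx": 0.2,"dy": -0.55,"dz": 0,"roll": 0,"fingers": 0},
    {"dx": 0.2,"dy": -0.55,"dz": 0,"roll": 0,"fingers": 0},
    {"dx": 0.2,"dy": -0.55,"dz": 0,"roll": 0,"fingers": 0},
    {"dx": 0.15,"dy": -0.55,"dz": 0,"roll": 0,"fingers": 0},
    {"dx": 0,"dy": 0,"dz": 0,"roll": 0,"fingers": 0},
    {"dx": 0,"dy": 0,"dz": 0,"roll": 0,"fingers": 0}
  ]
}}

```text
time: 10.18
tool_pos: [0.667, 0.1501, 0.2156]
tcp_rot: [3.117, 0.394, -0.006]
wrist_force: [-0.2, -0.4, 0.8]
width: 0.999
```

```bash
python3 -c "
from h import *
c=shot('wrist','w5');layers(c,(.67,.148));mats(c);go(.6705,.148,.086,14.2)"
```

```text
tin 3750 mean [0.6732 0.147  0.1168] rect c=(672.2,146.8) mm 57x57 long axis 85.0 deg
box 1130 mean [0.6863 0.159  0.0787] rect c=(671.2,149.0) mm 64x64 long axis 68.3 deg
stone 4119 mean [0.6909 0.1469 0.0406] rect c=(671.9,149.7) mm 150x74 long axis -9.1 deg
[279. 204.] rect c=(651.2,138.8) mm 94x85 long axis 68.7 deg 
[504.  86.] rect c=(830.3,-63.1) mm 154x93 long axis -9.2 deg CUT
t 10.23 tcp [0.6673 0.1489 0.216 ] heading 14.34 q6 86.0 w 1.003 F [ 1.1 -0.6 -0.5]
go units dx dy dz [0.084 0.041 3.249] norm 3.25 roll units 0.04
```

Request:
{"fn": "play_rows", "kwargs": {
  "rows": [
    {"dx": 0.09,"dy": 0.06,"dz": 0.3,"roll": 0,"fingers": 0},
    {"dx": 0,"dy": 0,"dz": 0.5,"roll": 0,"fingers": 0},
    {"dx": 0,"dy": 0,"dz": 0.5,"roll": 0,"fingers": 0},
    {"dx": 0,"dy": 0,"dz": 0.5,"roll": 0,"fingers": 0},
    {"dx": 0,"dy": 0,"dz": 0.5,"roll": 0,"fingers": 0},
    {"dx": 0,"dy": 0,"dz": 0.4,"roll": 0,"fingers": 0},
    {"dx": 0,"dy": 0,"dz": 0.3,"roll": 0,"fingers": 0},
    {"dx": 0,"dy": 0,"dz": 0.2,"roll": 0,"fingers": 0},
    {"dx": 0,"dy": 0,"dz": 0,"roll": 0,"fingers": 0},
    {"dx": 0,"dy": 0,"dz": 0,"roll": 0,"fingers": 0}
  ]
}}

```text
time: 11.07
tool_pos: [0.6725, 0.1462, 0.0897]
tcp_rot: [3.117, 0.389, -0.001]
wrist_force: [0.8, -0.6, 0.7]
width: 0.999
```

```bash
python3 -c "
from h import *
go(.671,.1473,.086,14.2)"
```

```text
t 11.07 tcp [0.6725 0.1462 0.0897] heading 14.22 q6 86.0 w 0.999 F [ 0.8 -0.6  0.7]
go units dx dy dz [-0.03  -0.035  0.092] norm 0.1 roll units 0.00
```

Request:
{"fn": "play_rows", "kwargs": {
  "rows": [
    {"dx": -0.02,"dy": -0.02,"dz": 0.08,"roll": 0,"fingers": 0.15},
    {"dx": 0,"dy": 0,"dz": 0,"roll": 0,"fingers": 0.22},
    {"dx": 0,"dy": 0,"dz": 0,"roll": 0,"fingers": 0.26},
    {"dx": 0,"dy": 0,"dz": 0,"roll": 0,"fingers": 0.3},
    {"dx": 0,"dy": 0,"dz": 0,"roll": 0,"fingers": 0.33},
    {"dx": 0,"dy": 0,"dz": 0,"roll": 0,"fingers": 0.4},
    {"dx": 0,"dy": 0,"dz": 0,"roll": 0,"fingers": 1},
    {"dx": 0,"dy": 0,"dz": 0,"roll": 0,"fingers": 1},
    {"dx": 0,"dy": 0,"dz": 0,"roll": 0,"fingers": 1},
    {"dx": 0,"dy": 0,"dz": 0,"roll": 0,"fingers": 1},
    {"dx": 0,"dy": 0,"dz": -0.1,"roll": 0,"fingers": 1},
    {"dx": 0,"dy": 0,"dz": -0.2,"roll": 0,"fingers": 1},
    {"dx": 0,"dy": 0,"dz": -0.3,"roll": 0,"fingers": 1},
    {"dx": 0,"dy": 0,"dz": -0.4,"roll": 0,"fingers": 1},
    {"dx": 0,"dy": 0,"dz": -0.4,"roll": 0,"fingers": 1},
    {"dx": 0,"dy": 0,"dz": -0.4,"roll": 0,"fingers": 1}
  ]
}}

```text
time: 12.4
tool_pos: [0.6716, 0.1473, 0.1602]
tcp_rot: [3.117, 0.39, 0.0]
wrist_force: [0.7, -0.2, -1.3]
width: 0.668
```

```bash
python3 -c "
from h import *
go(.470,.242,.16,14.2)
c=shot('wrist','w6');mats(c);layers(c,(.67,.148))"
```

```text
t 12.4 tcp [0.6716 0.1473 0.1602] heading 14.25 q6 86.0 w 0.668 F [ 0.7 -0.2 -1.3]
go units dx dy dz [-4.301 -3.536  0.005] norm 5.57 roll units 0.01
[511. 281.] rect c=(644.9,-117.7) mm 56x51 long axis -19.4 deg 
[271. 305.] rect c=(564.5,118.5) mm 150x147 long axis -17.1 deg 
[272. 213.] rect c=(649.1,141.0) mm 91x85 long axis 68.4 deg 
[517. 100.] rect c=(822.0,-36.9) mm 144x90 long axis 12.5 deg CUT
pot 651 mean [0.695  0.1531 0.1623] rect c=(688.7,151.5) mm 57x21 long axis -75.6 deg
box 3551 mean [0.686  0.1533 0.0787] rect c=(671.5,148.8) mm 64x63 long axis 68.3 deg
stone 4264 mean [0.7213 0.1423 0.0406] rect c=(675.7,149.3) mm 145x71 long axis -11.5 deg
```

View pics/w6.png

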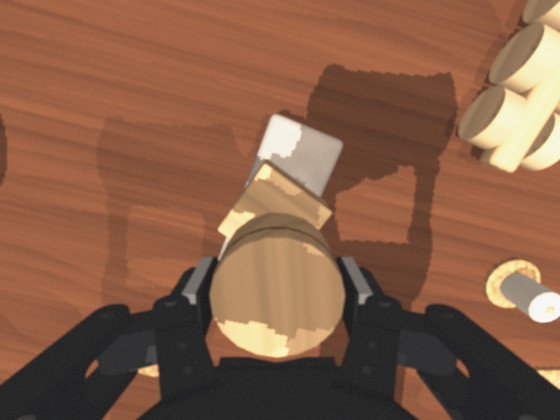

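The tin is held level at (278,290). The box is undisturbed and the pot is fine at (530,295). Next, the round mat.

Request:
{"fn": "play_rows", "kwargs": {
  "rows": [
    {"dx": -0.2,"dy": -0.15,"dz": 0,"roll": 0,"fingers": 1},
    {"dx": -0.43,"dy": -0.35,"dz": 0,"roll": 0,"fingers": 1},
    {"dx": -0.43,"dy": -0.35,"dz": 0,"roll": 0,"fingers": 1},
    {"dx": -0.43,"dy": -0.35,"dz": 0,"roll": 0,"fingers": 1},
    {"dx": -0.43,"dy": -0.35,"dz": 0,"roll": 0,"fingers": 1},
    {"dx": -0.43,"dy": -0.35,"dz": 0,"roll": 0,"fingers": 1},
    {"dx": -0.43,"dy": -0.35,"dz": 0,"roll": 0,"fingers": 1},
    {"dx": -0.43,"dy": -0.35,"dz": 0,"roll": 0,"fingers": 1},
    {"dx": -0.43,"dy": -0.35,"dz": 0,"roll": 0,"fingers": 1},
    {"dx": -0.43,"dy": -0.35,"dz": 0,"roll": 0,"fingers": 1},
    {"dx": -0.23,"dy": -0.24,"dz": 0,"roll": 0,"fingers": 1},
    {"dx": 0,"dy": 0,"dz": 0,"roll": 0,"fingers": 1},
    {"dx": 0,"dy": 0,"dz": 0,"roll": 0,"fingers": 1}
  ]
}}

```text
time: 13.53
tool_pos: [0.4693, 0.2424, 0.1584]
tcp_rot: [3.117, 0.392, -0.0]
wrist_force: [-0.1, -0.8, -1.5]
width: 0.667
```

```bash
python3 -c "
from h import *
go(.470,.242,.0145,14.2)
c=shot('wrist','w7');mats(c)"
```

```text
t 13.53 tcp [0.4693 0.2424 0.1584] heading 14.35 q6 100.0 w 0.667 F [-0.1 -0.8 -1.5]
go units dx dy dz [0.016 0.012 3.598] norm 3.6 roll units 0.04
[278. 290.] rect c=(363.2,214.0) mm 149x145 long axis -18.8 deg 
[478. 275.] rect c=(440.7,6.9) mm 89x89 long axis -14.7 deg 
[274. 207.] rect c=(460.0,244.2) mm 82x55 long axis 71.4 deg 
[459.  19.] rect c=(660.2,133.1) mm 64x15 long axis 68.6 deg CUT
```

View pics/w7.png

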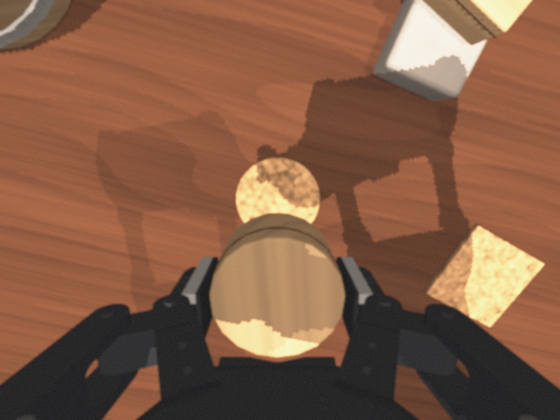

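The mat is at (278,195), partly hidden by the tin and shaded at its far edge. I fit its arc with a shade-tolerant mask.

```bash
python3 - <<'E'
from h import *
c=dict(np.load("w7.npz"))
hsv=cv2.cvtColor(c["pixels"],cv2.COLOR_RGB2HSV)
for v in (70,95,130):
    m=cv2.inRange(hsv,(14,80,v),(35,255,255)); m[:150]=0; m[205:]=0; m[:,:225]=0; m[:,330:]=0
    top=[(u,np.argmax(m[:,u]>0)) for u in range(230,328) if m[:,u].any()]
    P=ray(c,top,.006)[:,:2]
    A=np.c_[2*P,np.ones(len(P))]; s=np.linalg.lstsq(A,(P**2).sum(1),rcond=None)[0]
    from scipy.optimize import least_squares
    f=least_squares(lambda p:np.hypot(*(P-p).T)-.041,s[:2],loss="soft_l1",f_scale=.001)
    print(v,len(top),top[::12],s[:2],np.sqrt(s[2]+s[:2]@s[:2]),f.x,abs(f.fun).mean())
print(hsv[150:200:6,278],hsv[150:200:6,300])
E
```

```text
70 84 [(236, np.int64(193)), (248, np.int64(170)), (260, np.int64(161)), (272, np.int64(160)), (284, np.int64(159)), (296, np.int64(162)), (308, np.int64(172))] [0.46932439 0.24132041] 0.04081554643489612 [0.46913031 0.24127475] 0.0003724265068043838
95 84 [(236, np.int64(193)), (248, np.int64(170)), (260, np.int64(161)), (272, np.int64(160)), (284, np.int64(159)), (296, np.int64(162)), (308, np.int64(172))] [0.46932439 0.24132041] 0.04081554643489612 [0.46913031 0.24127475] 0.0003724265068043838
130 84 [(236, np.int64(193)), (248, np.int64(170)), (260, np.int64(161)), (272, np.int64(160)), (284, np.int64(159)), (296, np.int64(162)), (308, np.int64(172))] [0.46932439 0.24132041] 0.04081554643489612 [0.46913031 0.24127475] 0.0003724265068043838
[[ 10 143 164]
 [ 10 131 103]
 [ 14 125 221]
 [ 14 128 213]
 [ 14 122 150]
 [ 14 130 171]
 [ 14 126 174]
 [ 17 118 242]
 [ 27  73 247]] [[ 10 142 104]
 [ 10 133 107]
 [ 12 127 114]
 [ 15 123 226]
 [ 14 130 178]
 [ 15 127 219]
 [ 14 129 208]
 [ 14 129 212]
 [ 13 126 176]]
```

Request:
{"fn": "play_rows", "kwargs": {
  "rows": [
    {"dx": -0.01,"dy": 0.02,"dz": 0.3,"roll": 0,"fingers": 1},
    {"dx": 0,"dy": 0,"dz": 0.5,"roll": 0,"fingers": 1},
    {"dx": 0,"dy": 0,"dz": 0.5,"roll": 0,"fingers": 1},
    {"dx": 0,"dy": 0,"dz": 0.5,"roll": 0,"fingers": 1},
    {"dx": 0,"dy": 0,"dz": 0.5,"roll": 0,"fingers": 1},
    {"dx": 0,"dy": 0,"dz": 0.5,"roll": 0,"fingers": 1},
    {"dx": 0,"dy": 0,"dz": 0.4,"roll": 0,"fingers": 1},
    {"dx": 0,"dy": 0,"dz": 0.2,"roll": 0,"fingers": 1},
    {"dx": 0,"dy": 0,"dz": 0.1,"roll": 0,"fingers": 1},
    {"dx": 0,"dy": 0,"dz": 0,"roll": 0,"fingers": 1},
    {"dx": 0,"dy": 0,"dz": 0,"roll": 0,"fingers": 1}
  ]
}}

```text
time: 14.5
tool_pos: [0.4706, 0.2413, 0.0192]
tcp_rot: [-3.117, -0.389, -0.001]
wrist_force: [-0.1, 0.2, -0.4]
width: 0.668
```

```bash
python3 -c "
from h import *
go(.469,.2415,.0145,14.2)"
```

```text
t 14.5 tcp [0.4706 0.2413 0.0192] heading 14.23 q6 100.0 w 0.668 F [-0.1  0.2 -0.4]
go units dx dy dz [-0.038 -0.014  0.117] norm 0.12 roll units 0.01
```

Request:
{"fn": "play_rows", "kwargs": {
  "rows": [
    {"dx": -0.03,"dy": 0,"dz": 0.05,"roll": 0,"fingers": 1},
    {"dx": 0,"dy": 0,"dz": 0.05,"roll": 0,"fingers": 1},
    {"dx": 0,"dy": 0,"dz": 0,"roll": 0,"fingers": 1},
    {"dx": 0,"dy": 0,"dz": 0,"roll": 0,"fingers": 1},
    {"dx": 0,"dy": 0,"dz": 0,"roll": 0,"fingers": 0.28},
    {"dx": 0,"dy": 0,"dz": 0,"roll": 0,"fingers": 0.2},
    {"dx": 0,"dy": 0,"dz": 0,"roll": 0,"fingers": 0},
    {"dx": 0,"dy": 0,"dz": 0,"roll": 0,"fingers": 0},
    {"dx": 0,"dy": 0,"dz": 0,"roll": 0,"fingers": 0},
    {"dx": 0,"dy": 0,"dz": 0,"roll": 0,"fingers": 0},
    {"dx": 0,"dy": 0,"dz": -0.4,"roll": 0,"fingers": 0},
    {"dx": 0,"dy": 0,"dz": -0.6,"roll": 0,"fingers": 0},
    {"dx": 0,"dy": 0,"dz": -0.8,"roll": 0,"fingers": 0},
    {"dx": 0,"dy": 0,"dz": -0.8,"roll": 0,"fingers": 0},
    {"dx": 0,"dy": 0,"dz": -0.8,"roll": 0,"fingers": 0},
    {"dx": 0,"dy": 0,"dz": -0.8,"roll": 0,"fingers": 0},
    {"dx": 0,"dy": 0,"dz": 0,"roll": 0,"fingers": 0},
    {"dx": 0,"dy": 0,"dz": 0,"roll": 0,"fingers": 0}
  ]
}}

```text
time: 16.0
tool_pos: [0.4705, 0.2419, 0.1858]
tcp_rot: [-3.116, -0.39, -0.009]
wrist_force: [0.4, 0.5, -0.3]
width: 1.001
```

```bash
python3 -c "
from h import *
c=shot('wrist','w8');top_at(c,(.469,.2415),.044,.05);mats(c);go(.6713,.149,.18,-21.8)"
```

```text
top 2779 [0.4704 0.2414 0.0449] rect c=(469.5,241.1) mm 57x57 long axis 41.0 deg
[464. 264.] rect c=(441.1,6.9) mm 89x89 long axis -14.6 deg 
[281. 193.] rect c=(464.4,239.2) mm 81x74 long axis -68.3 deg 
[429.  25.] rect c=(661.4,143.4) mm 75x13 long axis 69.1 deg CUT
t 16.05 tcp [0.469  0.2412 0.1835] heading 14.26 q6 100.0 w 1.001 F [ 0.3  0.2 -0.7]
go units dx dy dz [4.335 3.479 0.093] norm 5.56 roll units 9.01
```

Request:
{"fn": "play_rows", "kwargs": {
  "rows": [
    {"dx": 0.33,"dy": 0.25,"dz": 0,"roll": 0,"fingers": 0},
    {"dx": 0.5,"dy": 0.4,"dz": 0,"roll": 0,"fingers": 0},
    {"dx": 0.5,"dy": 0.4,"dz": 0,"roll": 0,"fingers": 0},
    {"dx": 0.5,"dy": 0.4,"dz": 0,"roll": 0,"fingers": 0},
    {"dx": 0.5,"dy": 0.4,"dz": 0,"roll": 0,"fingers": 0},
    {"dx": 0.5,"dy": 0.4,"dz": 0,"roll": 0,"fingers": 0},
    {"dx": 0.5,"dy": 0.4,"dz": 0,"roll": 0,"fingers": 0},
    {"dx": 0.5,"dy": 0.4,"dz": 0,"roll": 0,"fingers": 0},
    {"dx": 0.5,"dy": 0.43,"dz": 0,"roll": 0,"fingers": 0},
    {"dx": 0,"dy": 0,"dz": 0,"roll": 0.9,"fingers": 0},
    {"dx": 0,"dy": 0,"dz": 0,"roll": 0.9,"fingers": 0},
    {"dx": 0,"dy": 0,"dz": 0,"roll": 0.9,"fingers": 0},
    {"dx": 0,"dy": 0,"dz": 0,"roll": 0.9,"fingers": 0},
    {"dx": 0,"dy": 0,"dz": 0,"roll": 0.9,"fingers": 0},
    {"dx": 0,"dy": 0,"dz": 0,"roll": 0.9,"fingers": 0},
    {"dx": 0,"dy": 0,"dz": 0,"roll": 0.9,"fingers": 0},
    {"dx": 0,"dy": 0,"dz": 0,"roll": 0.9,"fingers": 0},
    {"dx": 0,"dy": 0,"dz": 0,"roll": 0.9,"fingers": 0},
    {"dx": 0,"dy": 0,"dz": 0,"roll": 0.9,"fingers": 0}
  ]
}}

```text
time: 17.63
tool_pos: [0.6701, 0.1477, 0.1795]
tcp_rot: [3.082, -0.597, -0.007]
wrist_force: [-0.0, 0.3, -0.7]
width: 0.998
```

Request:
{"fn": "play_rows", "kwargs": {
  "rows": [
    {"dx": 0,"dy": 0,"dz": 0,"roll": 0,"fingers": 0},
    {"dx": 0,"dy": 0,"dz": 0,"roll": 0,"fingers": 0}
  ]
}}

```text
time: 17.8
tool_pos: [0.6702, 0.148, 0.1803]
tcp_rot: [3.084, -0.59, -0.005]
wrist_force: [0.2, 0.2, -0.3]
width: 1.0
```

```bash
python3 -c "
from h import *
c=shot('wrist','w9');layers(c,(.67,.148));go(.6713,.149,.052,-21.8)"
```

```text
box 5760 mean [0.6733 0.1484 0.0788] rect c=(671.8,148.9) mm 64x63 long axis 68.2 deg
stone 5230 mean [0.6892 0.1438 0.0407] rect c=(671.7,146.5) mm 149x69 long axis -7.4 deg
t 17.85 tcp [0.6703 0.1482 0.1808] heading -21.67 q6 122.0 w 1.0 F [-0.5  0.   0.3]
go units dx dy dz [ 0.023 -0.034  3.219] norm 3.22 roll units 0.03
```

View pics/w9.png

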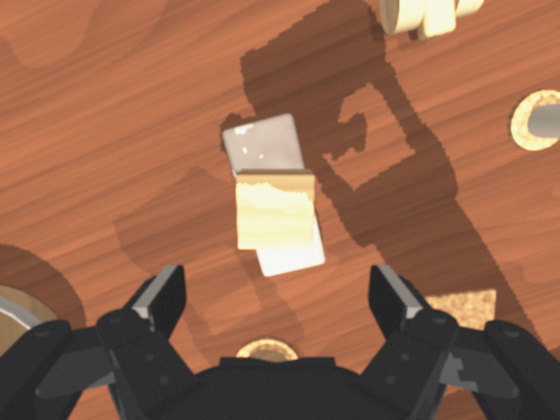

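The box sits square to the fingers at (276,210). Descending on it.

Request:
{"fn": "play_rows", "kwargs": {
  "rows": [
    {"dx": 0.04,"dy": -0.03,"dz": 0.3,"roll": 0.03,"fingers": 0},
    {"dx": 0,"dy": 0,"dz": 0.5,"roll": 0,"fingers": 0},
    {"dx": 0,"dy": 0,"dz": 0.5,"roll": 0,"fingers": 0},
    {"dx": 0,"dy": 0,"dz": 0.5,"roll": 0,"fingers": 0},
    {"dx": 0,"dy": 0,"dz": 0.5,"roll": 0,"fingers": 0},
    {"dx": 0,"dy": 0,"dz": 0.4,"roll": 0,"fingers": 0},
    {"dx": 0,"dy": 0,"dz": 0.3,"roll": 0,"fingers": 0},
    {"dx": 0,"dy": 0,"dz": 0.2,"roll": 0,"fingers": 0},
    {"dx": 0,"dy": 0,"dz": 0,"roll": 0,"fingers": 0},
    {"dx": 0,"dy": 0,"dz": 0,"roll": 0,"fingers": 0}
  ]
}}

```text
time: 18.68
tool_pos: [0.6727, 0.1493, 0.0545]
tcp_rot: [3.084, -0.595, -0.001]
wrist_force: [0.2, -0.7, 0.3]
width: 1.001
```

```bash
python3 -c "
from h import *
go(.672,.149,.048,-21.8)"
```

```text
t 18.68 tcp [0.6727 0.1493 0.0545] heading -21.85 q6 122.0 w 1.001 F [ 0.2 -0.7  0.3]
go units dx dy dz [-0.013  0.012  0.162] norm 0.16 roll units -0.01
```

Request:
{"fn": "play_rows", "kwargs": {
  "grip_force": 30,
  "rows": [
    {"dx": -0.01,"dy": 0.01,"dz": 0.15,"roll": 0,"fingers": 0.1},
    {"dx": 0,"dy": 0,"dz": 0,"roll": 0,"fingers": 0.15},
    {"dx": 0,"dy": 0,"dz": 0,"roll": 0,"fingers": 0.19},
    {"dx": 0,"dy": 0,"dz": 0,"roll": 0,"fingers": 0.22},
    {"dx": 0,"dy": 0,"dz": 0,"roll": 0,"fingers": 0.25},
    {"dx": 0,"dy": 0,"dz": 0,"roll": 0,"fingers": 0.3},
    {"dx": 0,"dy": 0,"dz": 0,"roll": 0,"fingers": 1},
    {"dx": 0,"dy": 0,"dz": 0,"roll": 0,"fingers": 1},
    {"dx": 0,"dy": 0,"dz": 0,"roll": 0,"fingers": 1},
    {"dx": 0,"dy": 0,"dz": 0,"roll": 0,"fingers": 1},
    {"dx": 0,"dy": 0,"dz": -0.1,"roll": 0,"fingers": 1},
    {"dx": 0,"dy": 0,"dz": -0.2,"roll": 0,"fingers": 1},
    {"dx": 0,"dy": 0,"dz": -0.3,"roll": 0,"fingers": 1},
    {"dx": 0,"dy": 0,"dz": -0.4,"roll": 0,"fingers": 1},
    {"dx": 0,"dy": 0,"dz": -0.5,"roll": 0,"fingers": 1},
    {"dx": 0,"dy": 0,"dz": -0.5,"roll": 0,"fingers": 1},
    {"dx": 0,"dy": 0,"dz": -0.5,"roll": 0,"fingers": 1}
  ]
}}

```text
time: 20.1
tool_pos: [0.672, 0.1491, 0.1503]
tcp_rot: [-3.085, 0.596, 0.0]
wrist_force: [0.1, 1.0, 0.0]
width: 0.741
```

```bash
python3 -c "
from h import *
c=shot('wrist','w10');top_at(c,(.672,.149),.04,.1)
go(.441,.007,.15,-14.6)"
```

```text
top 6933 [0.7109 0.1411 0.0407] rect c=(705.8,143.6) mm 80x66 long axis -7.3 deg
t 20.15 tcp [0.6749 0.1496 0.1559] heading -21.86 q6 122.0 w 0.738 F [2.  0.2 1.7]
go units dx dy dz [-4.1    5.488  0.098] norm 6.85 roll units -1.82
```

View pics/w10.png

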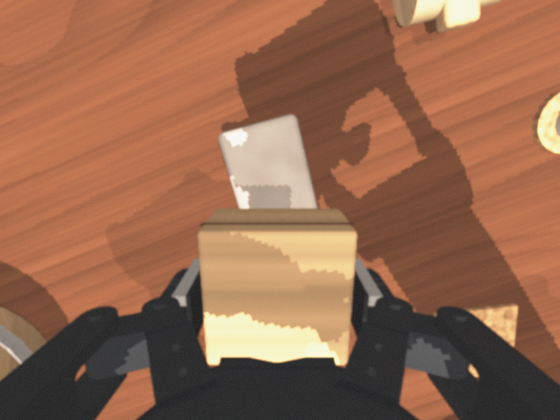

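The box is held level at (278,290) and the stone is undisturbed.

Request:
{"fn": "play_rows", "kwargs": {
  "rows": [
    {"dx": -0.15,"dy": 0.2,"dz": 0,"roll": 0,"fingers": 1},
    {"dx": -0.33,"dy": 0.44,"dz": 0,"roll": 0,"fingers": 1},
    {"dx": -0.33,"dy": 0.44,"dz": 0,"roll": 0,"fingers": 1},
    {"dx": -0.33,"dy": 0.44,"dz": 0,"roll": 0,"fingers": 1},
    {"dx": -0.33,"dy": 0.44,"dz": 0,"roll": 0,"fingers": 1},
    {"dx": -0.33,"dy": 0.44,"dz": 0,"roll": 0,"fingers": 1},
    {"dx": -0.33,"dy": 0.44,"dz": 0,"roll": 0,"fingers": 1},
    {"dx": -0.33,"dy": 0.44,"dz": 0,"roll": 0,"fingers": 1},
    {"dx": -0.33,"dy": 0.44,"dz": 0,"roll": 0,"fingers": 1},
    {"dx": -0.33,"dy": 0.44,"dz": 0,"roll": 0,"fingers": 1},
    {"dx": -0.33,"dy": 0.44,"dz": 0,"roll": 0,"fingers": 1},
    {"dx": -0.33,"dy": 0.44,"dz": 0,"roll": 0,"fingers": 1},
    {"dx": -0.25,"dy": 0.4,"dz": 0,"roll": 0,"fingers": 1},
    {"dx": 0,"dy": 0,"dz": 0,"roll": -0.6,"fingers": 1},
    {"dx": 0,"dy": 0,"dz": 0,"roll": -0.6,"fingers": 1},
    {"dx": 0,"dy": 0,"dz": 0,"roll": -0.6,"fingers": 1},
    {"dx": 0,"dy": 0,"dz": 0,"roll": 0,"fingers": 1},
    {"dx": 0,"dy": 0,"dz": 0,"roll": 0,"fingers": 1}
  ]
}}

```text
time: 21.65
tool_pos: [0.4401, 0.007, 0.1476]
tcp_rot: [3.115, -0.403, -0.003]
wrist_force: [0.4, 0.3, -1.0]
width: 0.743
```

```bash
python3 -c "
from h import *
go(.441,.007,.0145,-14.6)"
```

```text
t 21.65 tcp [0.4401 0.007  0.1476] heading -14.74 q6 102.0 w 0.743 F [ 0.4  0.3 -1. ]
go units dx dy dz [ 0.03  -0.006  3.329] norm 3.33 roll units -0.04
```

Request:
{"fn": "play_rows", "kwargs": {
  "rows": [
    {"dx": 0.02,"dy": 0,"dz": 0.3,"roll": -0.04,"fingers": 1},
    {"dx": 0,"dy": 0,"dz": 0.5,"roll": 0,"fingers": 1},
    {"dx": 0,"dy": 0,"dz": 0.5,"roll": 0,"fingers": 1},
    {"dx": 0,"dy": 0,"dz": 0.5,"roll": 0,"fingers": 1},
    {"dx": 0,"dy": 0,"dz": 0.5,"roll": 0,"fingers": 1},
    {"dx": 0,"dy": 0,"dz": 0.4,"roll": 0,"fingers": 1},
    {"dx": 0,"dy": 0,"dz": 0.3,"roll": 0,"fingers": 1},
    {"dx": 0,"dy": 0,"dz": 0.2,"roll": 0,"fingers": 1},
    {"dx": 0,"dy": 0,"dz": 0.05,"roll": 0,"fingers": 1},
    {"dx": 0,"dy": 0,"dz": 0,"roll": 0,"fingers": 1},
    {"dx": 0,"dy": 0,"dz": 0,"roll": 0,"fingers": 1}
  ]
}}

```text
time: 22.57
tool_pos: [0.4428, 0.0069, 0.0193]
tcp_rot: [-3.116, 0.397, -0.001]
wrist_force: [-0.1, -0.8, -1.6]
width: 0.748
```

```bash
python3 -c "
from h import *
go(.441,.007,.0145,-14.6)"
```

```text
t 22.57 tcp [0.4428 0.0069 0.0193] heading -14.52 q6 102.0 w 0.748 F [-0.1 -0.8 -1.6]
go units dx dy dz [-0.044  0.01   0.121] norm 0.13 roll units 0.02
```

Request:
{"fn": "play_rows", "kwargs": {
  "rows": [
    {"dx": -0.03,"dy": 0,"dz": 0.06,"roll": 0,"fingers": 1},
    {"dx": 0,"dy": 0,"dz": 0.05,"roll": 0,"fingers": 1},
    {"dx": 0,"dy": 0,"dz": 0,"roll": 0,"fingers": 1},
    {"dx": 0,"dy": 0,"dz": 0,"roll": 0,"fingers": 1},
    {"dx": 0,"dy": 0,"dz": 0,"roll": 0,"fingers": 0.2},
    {"dx": 0,"dy": 0,"dz": 0,"roll": 0,"fingers": 0.1},
    {"dx": 0,"dy": 0,"dz": 0,"roll": 0,"fingers": 0},
    {"dx": 0,"dy": 0,"dz": 0,"roll": 0,"fingers": 0},
    {"dx": 0,"dy": 0,"dz": 0,"roll": 0,"fingers": 0},
    {"dx": 0,"dy": 0,"dz": 0,"roll": 0,"fingers": 0},
    {"dx": 0,"dy": 0,"dz": -0.4,"roll": 0,"fingers": 0},
    {"dx": 0,"dy": 0,"dz": -0.6,"roll": 0,"fingers": 0},
    {"dx": 0,"dy": 0,"dz": -0.8,"roll": 0,"fingers": 0},
    {"dx": 0,"dy": 0,"dz": -0.8,"roll": 0,"fingers": 0},
    {"dx": 0,"dy": 0,"dz": -0.8,"roll": 0,"fingers": 0},
    {"dx": 0,"dy": 0,"dz": -0.8,"roll": 0,"fingers": 0},
    {"dx": 0,"dy": 0,"dz": 0,"roll": 0,"fingers": 0},
    {"dx": 0,"dy": 0,"dz": 0,"roll": 0,"fingers": 0}
  ]
}}

```text
time: 24.07
tool_pos: [0.4432, 0.0072, 0.185]
tcp_rot: [-3.116, 0.397, -0.009]
wrist_force: [0.1, 0.3, -0.9]
width: 0.998
```

```bash
python3 -c "
from h import *
c=shot('wrist','w11');top_at(c,(.441,.007),.044,.06);mats(c);go(.6717,.1487,.18,-7.4)"
```

```text
top 4400 [0.4427 0.0072 0.0448] rect c=(441.2,7.6) mm 64x64 long axis 75.5 deg
[ 57. 226.] rect c=(466.1,252.5) mm 106x82 long axis -70.1 deg 
[276. 196.] rect c=(439.7,8.8) mm 89x88 long axis -16.6 deg 
[509. 102.] rect c=(467.8,-239.1) mm 175x92 long axis 14.9 deg CUT
t 24.12 tcp [0.4415 0.0072 0.1829] heading -14.51 q6 102.0 w 0.998 F [ 0.4  0.2 -0.8]
go units dx dy dz [ 4.685 -4.865  0.081] norm 6.75 roll units -1.78
```

View pics/w11.png

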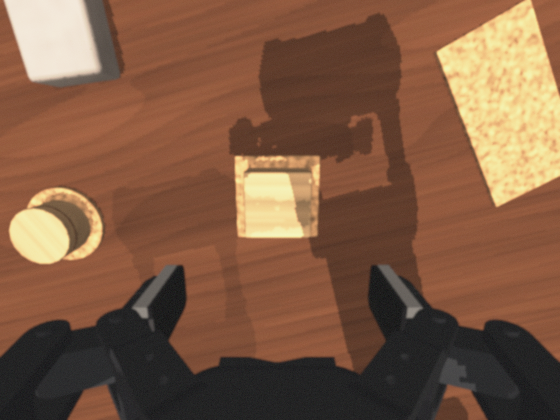

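The box is centred and square on its mat at (277,200); the tin (55,235) and the oblong mat (500,105) are also visible. Now the stone.

Request:
{"fn": "play_rows", "kwargs": {
  "rows": [
    {"dx": 0.2,"dy": -0.2,"dz": 0,"roll": 0,"fingers": 0},
    {"dx": 0.45,"dy": -0.47,"dz": 0,"roll": 0,"fingers": 0},
    {"dx": 0.45,"dy": -0.47,"dz": 0,"roll": 0,"fingers": 0},
    {"dx": 0.45,"dy": -0.47,"dz": 0,"roll": 0,"fingers": 0},
    {"dx": 0.45,"dy": -0.47,"dz": 0,"roll": 0,"fingers": 0},
    {"dx": 0.45,"dy": -0.47,"dz": 0,"roll": 0,"fingers": 0},
    {"dx": 0.45,"dy": -0.47,"dz": 0,"roll": 0,"fingers": 0},
    {"dx": 0.45,"dy": -0.47,"dz": 0,"roll": 0,"fingers": 0},
    {"dx": 0.45,"dy": -0.47,"dz": 0,"roll": 0,"fingers": 0},
    {"dx": 0.45,"dy": -0.47,"dz": 0,"roll": 0,"fingers": 0},
    {"dx": 0.44,"dy": -0.44,"dz": 0,"roll": 0,"fingers": 0},
    {"dx": 0,"dy": 0,"dz": 0,"roll": -0.6,"fingers": 0},
    {"dx": 0,"dy": 0,"dz": 0,"roll": -0.6,"fingers": 0},
    {"dx": 0,"dy": 0,"dz": 0,"roll": -0.6,"fingers": 0},
    {"dx": 0,"dy": 0,"dz": 0,"roll": 0,"fingers": 0},
    {"dx": 0,"dy": 0,"dz": 0,"roll": 0,"fingers": 0}
  ]
}}

```text
time: 25.45
tool_pos: [0.6708, 0.1492, 0.1796]
tcp_rot: [3.134, -0.202, -0.006]
wrist_force: [-0.0, -0.1, -0.3]
width: 1.002
```

```bash
python3 -c "
from h import *
c=shot('wrist','w12');top_at(c,(.672,.149),.04,.1);go(.6717,.1487,.01,-7.4)"
```

```text
top 10535 [0.6773 0.1471 0.0407] rect c=(671.5,147.8) mm 148x66 long axis -7.3 deg
t 25.5 tcp [0.6709 0.1491 0.1802] heading -7.36 q6 108.0 w 0.998 F [-0.2 -0.4 -1.2]
go units dx dy dz [3.300e-02 3.000e-03 4.256e+00] norm 4.26 roll units 0.01
```

Request:
{"fn": "play_rows", "kwargs": {
  "rows": [
    {"dx": 0.02,"dy": 0.02,"dz": 0.3,"roll": 0,"fingers": 0},
    {"dx": 0,"dy": 0,"dz": 0.5,"roll": 0,"fingers": 0},
    {"dx": 0,"dy": 0,"dz": 0.5,"roll": 0,"fingers": 0},
    {"dx": 0,"dy": 0,"dz": 0.5,"roll": 0,"fingers": 0},
    {"dx": 0,"dy": 0,"dz": 0.5,"roll": 0,"fingers": 0},
    {"dx": 0,"dy": 0,"dz": 0.5,"roll": 0,"fingers": 0},
    {"dx": 0,"dy": 0,"dz": 0.5,"roll": 0,"fingers": 0},
    {"dx": 0,"dy": 0,"dz": 0.4,"roll": 0,"fingers": 0},
    {"dx": 0,"dy": 0,"dz": 0.3,"roll": 0,"fingers": 0},
    {"dx": 0,"dy": 0,"dz": 0.1,"roll": 0,"fingers": 0},
    {"dx": 0,"dy": 0,"dz": 0,"roll": 0,"fingers": 0},
    {"dx": 0,"dy": 0,"dz": 0,"roll": 0,"fingers": 0}
  ]
}}

```text
time: 26.5
tool_pos: [0.6727, 0.148, 0.0187]
tcp_rot: [-3.135, 0.201, -0.001]
wrist_force: [0.6, -0.3, 0.6]
width: 1.0
```

```bash
python3 -c "
from h import *
go(.6716,.148,.012,-7.4)"
```

```text
t 26.5 tcp [0.6727 0.148  0.0187] heading -7.32 q6 108.0 w 1.0 F [ 0.6 -0.3  0.6]
go units dx dy dz [-0.026  0.003  0.169] norm 0.17 roll units 0.02
```

Request:
{"fn": "play_rows", "kwargs": {
  "grip_force": 90,
  "rows": [
    {"dx": -0.01,"dy": 0,"dz": 0.15,"roll": 0,"fingers": 0.1},
    {"dx": 0,"dy": 0,"dz": 0,"roll": 0,"fingers": 0.14},
    {"dx": 0,"dy": 0,"dz": 0,"roll": 0,"fingers": 0.18},
    {"dx": 0,"dy": 0,"dz": 0,"roll": 0,"fingers": 0.21},
    {"dx": 0,"dy": 0,"dz": 0,"roll": 0,"fingers": 0.25},
    {"dx": 0,"dy": 0,"dz": 0,"roll": 0,"fingers": 0.5},
    {"dx": 0,"dy": 0,"dz": 0,"roll": 0,"fingers": 1},
    {"dx": 0,"dy": 0,"dz": 0,"roll": 0,"fingers": 1},
    {"dx": 0,"dy": 0,"dz": 0,"roll": 0,"fingers": 1},
    {"dx": 0,"dy": 0,"dz": 0,"roll": 0,"fingers": 1},
    {"dx": 0,"dy": 0,"dz": -0.1,"roll": 0,"fingers": 1},
    {"dx": 0,"dy": 0,"dz": -0.2,"roll": 0,"fingers": 1},
    {"dx": 0,"dy": 0,"dz": -0.3,"roll": 0,"fingers": 1},
    {"dx": 0,"dy": 0,"dz": -0.4,"roll": 0,"fingers": 1},
    {"dx": 0,"dy": 0,"dz": -0.4,"roll": 0,"fingers": 1},
    {"dx": 0,"dy": 0,"dz": -0.4,"roll": 0,"fingers": 1},
    {"dx": 0,"dy": 0,"dz": -0.4,"roll": 0,"fingers": 1},
    {"dx": 0,"dy": 0,"dz": -0.4,"roll": 0,"fingers": 1},
    {"dx": 0,"dy": 0,"dz": 0,"roll": 0,"fingers": 1}
  ]
}}

```text
time: 28.08
tool_pos: [0.6744, 0.1485, 0.1212]
tcp_rot: [-3.134, 0.2, -0.01]
wrist_force: [1.7, -0.3, -4.9]
width: 0.753
```

```bash
python3 -c "
from h import *
c=shot('wrist','w13');go(.468,-.2385,.14,15)"
```

```text
t 28.13 tcp [0.6737 0.1484 0.1193] heading -7.3 q6 108.0 w 0.746 F [ 0.3  0.2 -5.7]
go units dx dy dz [-3.869 10.247 -0.553] norm 10.97 roll units -5.58
```

View pics/w13.png

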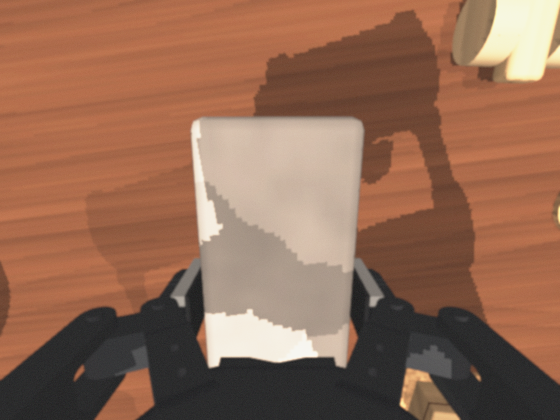

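The stone is held level at (278,240), and the wrist force of -5.7 N matches 0.6 kg. Carrying it across.

Request:
{"fn": "play_rows", "kwargs": {
  "rows": [
    {"dx": 0,"dy": 0,"dz": -0.25,"roll": 0,"fingers": 1},
    {"dx": 0,"dy": 0,"dz": -0.25,"roll": 0,"fingers": 1},
    {"dx": -0.1,"dy": 0.25,"dz": 0,"roll": 0,"fingers": 1},
    {"dx": -0.19,"dy": 0.5,"dz": 0,"roll": 0,"fingers": 1},
    {"dx": -0.19,"dy": 0.5,"dz": 0,"roll": 0,"fingers": 1},
    {"dx": -0.19,"dy": 0.5,"dz": 0,"roll": 0,"fingers": 1},
    {"dx": -0.19,"dy": 0.5,"dz": 0,"roll": 0,"fingers": 1},
    {"dx": -0.19,"dy": 0.5,"dz": 0,"roll": 0,"fingers": 1},
    {"dx": -0.19,"dy": 0.5,"dz": 0,"roll": 0,"fingers": 1},
    {"dx": -0.19,"dy": 0.5,"dz": 0,"roll": 0,"fingers": 1},
    {"dx": -0.19,"dy": 0.5,"dz": 0,"roll": 0,"fingers": 1},
    {"dx": -0.19,"dy": 0.5,"dz": 0,"roll": 0,"fingers": 1},
    {"dx": -0.19,"dy": 0.5,"dz": 0,"roll": 0,"fingers": 1},
    {"dx": -0.19,"dy": 0.5,"dz": 0,"roll": 0,"fingers": 1},
    {"dx": -0.19,"dy": 0.5,"dz": 0,"roll": 0,"fingers": 1},
    {"dx": -0.19,"dy": 0.5,"dz": 0,"roll": 0,"fingers": 1},
    {"dx": -0.19,"dy": 0.5,"dz": 0,"roll": 0,"fingers": 1},
    {"dx": -0.19,"dy": 0.5,"dz": 0,"roll": 0,"fingers": 1},
    {"dx": -0.19,"dy": 0.5,"dz": 0,"roll": 0,"fingers": 1},
    {"dx": -0.19,"dy": 0.5,"dz": 0,"roll": 0,"fingers": 1}
  ]
}}

```text
time: 29.8
tool_pos: [0.4937, -0.1833, 0.1362]
tcp_rot: [3.135, -0.2, -0.001]
wrist_force: [0.4, -0.8, -6.2]
width: 0.753
```

Request:
{"fn": "play_rows", "kwargs": {
  "rows": [
    {"dx": -0.19,"dy": 0.5,"dz": 0,"roll": 0,"fingers": 1},
    {"dx": -0.19,"dy": 0.5,"dz": 0,"roll": 0,"fingers": 1},
    {"dx": -0.16,"dy": 0.45,"dz": 0,"roll": 0,"fingers": 1},
    {"dx": 0,"dy": 0,"dz": 0,"roll": -0.7,"fingers": 1},
    {"dx": 0,"dy": 0,"dz": 0,"roll": -0.7,"fingers": 1},
    {"dx": 0,"dy": 0,"dz": 0,"roll": -0.7,"fingers": 1},
    {"dx": 0,"dy": 0,"dz": 0,"roll": -0.7,"fingers": 1},
    {"dx": 0,"dy": 0,"dz": 0,"roll": -0.7,"fingers": 1},
    {"dx": 0,"dy": 0,"dz": 0,"roll": -0.7,"fingers": 1},
    {"dx": 0,"dy": 0,"dz": 0,"roll": -0.7,"fingers": 1},
    {"dx": 0,"dy": 0,"dz": 0,"roll": -0.7,"fingers": 1},
    {"dx": 0,"dy": 0,"dz": 0,"roll": 0,"fingers": 1},
    {"dx": 0,"dy": 0,"dz": 0,"roll": 0,"fingers": 1}
  ]
}}

```text
time: 30.88
tool_pos: [0.4658, -0.2371, 0.1363]
tcp_rot: [-3.115, -0.41, 0.001]
wrist_force: [0.0, -0.2, -5.5]
width: 0.753
```

```bash
python3 -c "
from h import *
go(.468,-.2385,.02,15);c=shot('wrist','w14');P=cloud(c);s=(abs(P[...,2]-.006)<.004)&(c['depth']>0);top_at(c,(.468,-.2385),.16,.1)
c=shot('top','t2');mats(c);c=shot('side','s2');mats(c)"
```

```text
t 30.88 tcp [ 0.4658 -0.2371  0.1363] heading 15.01 q6 45.0 w 0.753 F [ 0.  -0.2 -5.5]
go units dx dy dz [0.046 0.05  2.906] norm 2.91 roll units 0.00
top 38919 [ 0.4915 -0.2306  0.1631] rect c=(483.3,-232.9) mm 112x92 long axis 14.3 deg
[276. 258.] rect c=(439.5,9.3) mm 93x93 long axis 75.7 deg 
[ 68. 180.] rect c=(653.9,608.7) mm 221x220 long axis -88.9 deg 
[299. 114.] rect c=(869.5,-47.0) mm 224x77 long axis -8.7 deg 
[123. 354.] rect c=(710.2,504.9) mm 234x229 long axis -59.5 deg 
[346. 191.] rect c=(469.9,-239.7) mm 175x97 long axis 14.9 deg 
[207. 178.] rect c=(885.4,-65.8) mm 238x105 long axis -11.0 deg 
[455.  94.] rect c=(322.8,-980.6) mm 528x281 long axis 0.3 deg 
[ 85. 125.] rect c=(1394.5,-447.3) mm 1805x1229 long axis -36.5 deg CUT
```

Request:
{"fn": "play_rows", "kwargs": {
  "rows": [
    {"dx": 0.05,"dy": 0.05,"dz": 0.3,"roll": 0,"fingers": 1},
    {"dx": 0,"dy": 0,"dz": 0.4,"roll": 0,"fingers": 1},
    {"dx": 0,"dy": 0,"dz": 0.4,"roll": 0,"fingers": 1},
    {"dx": 0,"dy": 0,"dz": 0.4,"roll": 0,"fingers": 1},
    {"dx": 0,"dy": 0,"dz": 0.4,"roll": 0,"fingers": 1},
    {"dx": 0,"dy": 0,"dz": 0.4,"roll": 0,"fingers": 1},
    {"dx": 0,"dy": 0,"dz": 0.3,"roll": 0,"fingers": 1},
    {"dx": 0,"dy": 0,"dz": 0.2,"roll": 0,"fingers": 1},
    {"dx": 0,"dy": 0,"dz": 0,"roll": 0,"fingers": 1},
    {"dx": 0,"dy": 0,"dz": 0,"roll": 0,"fingers": 1}
  ]
}}

```text
time: 31.87
tool_pos: [0.4687, -0.2383, 0.024]
tcp_rot: [-3.114, -0.412, 0.001]
wrist_force: [0.5, -0.5, -5.9]
width: 0.753
```

```bash
python3 -c "
from h import *
go(.468,-.2385,.019,15)"
```

```text
t 31.87 tcp [ 0.4687 -0.2383  0.024 ] heading 15.09 q6 45.0 w 0.753 F [ 0.5 -0.5 -5.9]
go units dx dy dz [-0.019  0.001  0.125] norm 0.13 roll units 0.02
```

Request:
{"fn": "play_rows", "kwargs": {
  "rows": [
    {"dx": -0.02,"dy": 0,"dz": 0.06,"roll": 0,"fingers": 1},
    {"dx": 0,"dy": 0,"dz": 0.05,"roll": 0,"fingers": 1},
    {"dx": 0,"dy": 0,"dz": 0,"roll": 0,"fingers": 1},
    {"dx": 0,"dy": 0,"dz": 0,"roll": 0,"fingers": 1}
  ]
}}

```text
time: 32.2
tool_pos: [0.4685, -0.2388, 0.0206]
tcp_rot: [3.114, 0.412, 0.001]
wrist_force: [-0.5, -0.5, -6.4]
width: 0.753
```

Request:
{"fn": "play_rows", "kwargs": {
  "rows": [
    {"dx": 0,"dy": 0,"dz": 0,"roll": 0,"fingers": 0.2},
    {"dx": 0,"dy": 0,"dz": 0,"roll": 0,"fingers": 0.1},
    {"dx": 0,"dy": 0,"dz": 0,"roll": 0,"fingers": 0},
    {"dx": 0,"dy": 0,"dz": 0,"roll": 0,"fingers": 0},
    {"dx": 0,"dy": 0,"dz": 0,"roll": 0,"fingers": 0},
    {"dx": 0,"dy": 0,"dz": 0,"roll": 0,"fingers": 0},
    {"dx": 0,"dy": 0,"dz": -0.4,"roll": 0,"fingers": 0},
    {"dx": 0,"dy": 0,"dz": -0.6,"roll": 0,"fingers": 0},
    {"dx": 0,"dy": 0,"dz": -0.8,"roll": 0,"fingers": 0},
    {"dx": 0,"dy": 0,"dz": -0.8,"roll": 0,"fingers": 0},
    {"dx": 0,"dy": 0,"dz": -0.8,"roll": 0,"fingers": 0},
    {"dx": 0,"dy": 0,"dz": -0.8,"roll": 0,"fingers": 0},
    {"dx": 0,"dy": 0,"dz": -0.8,"roll": 0,"fingers": 0},
    {"dx": 0,"dy": 0,"dz": 0,"roll": 0,"fingers": 0},
    {"dx": 0,"dy": 0,"dz": 0,"roll": 0,"fingers": 0}
  ]
}}

```text
time: 33.45
tool_pos: [0.4699, -0.2396, 0.2232]
tcp_rot: [3.111, 0.412, 0.008]
wrist_force: [0.0, 0.8, 0.0]
width: 1.001
```

```bash
python3 -c "
from h import *
c=shot('wrist','w15');top_at(c,(.468,-.2385),.046,.1);mats(c);go(.468,-.2385)
hsv=cv2.cvtColor(c['pixels'],cv2.COLOR_RGB2HSV)
for n in ('top','side'):
  c=shot(n,n+'F');print(n)
  for xy,z in (((.644,-.121),.052),((.469,.2415),.044),((.441,.007),.044),((.468,-.2385),.046)): top_at(c,xy,z,.1)
"
```

```text
top 8311 [ 0.4727 -0.2378  0.0467] rect c=(468.0,-239.1) mm 147x66 long axis 15.0 deg
[ 79. 154.] rect c=(440.9,7.6) mm 90x89 long axis -13.9 deg 
t 33.5 tcp [ 0.4685 -0.2388  0.221 ] heading 15.09 q6 45.0 w 1.002 F [ 0.7  1.2 -0.8]
go units dx dy dz [-0.011 -0.012 -0.   ] norm 0.02 
top
top 99 [ 0.6411 -0.1194  0.0519] rect c=(641.6,-120.1) mm 32x28 long axis -2.7 deg
top 345 [0.4674 0.2417 0.0447] rect c=(467.6,241.2) mm 57x55 long axis -41.6 deg
top 549 [0.4395 0.0086 0.0449] rect c=(439.7,8.5) mm 64x64 long axis 75.9 deg
top 1040 [ 0.4652 -0.2351  0.0465] rect c=(466.5,-237.4) mm 150x66 long axis 15.2 deg
side
top 71 [ 0.6434 -0.1184  0.0536] rect c=(644.7,-120.5) mm 33x27 long axis -59.7 deg
top 407 [0.4706 0.2424 0.046 ] rect c=(471.3,241.2) mm 58x54 long axis -57.4 deg
top 483 [0.4427 0.0104 0.0461] rect c=(444.0,8.1) mm 67x66 long axis 76.3 deg
top 772 [ 0.4677 -0.2351  0.0482] rect c=(470.5,-238.6) mm 150x72 long axis 15.0 deg
```

View pics/w15.png

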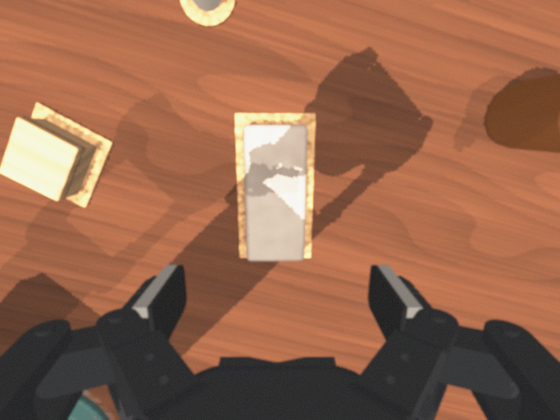

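View pics/sideF.png

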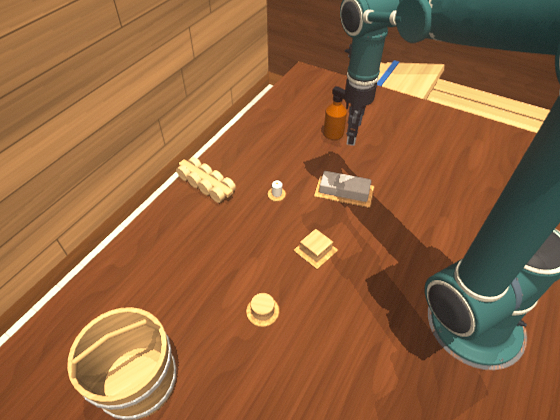

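All four stand centred on their mats: stone (275,190) in the wrist view, pot (277,190), box (316,245) and tin (262,307) in the side view. The bucket and bottle are where they started.

```bash
python3 -c "
from workcell import bot
print(bot.finish_job())"
```

```text
the job is handed in; nothing more can be done
None
```

I took the stack apart from the top down and set all four things upright on their own mats in the order given: pot, tin, box, stone. I handed the job in at about 33.5 s of robot time; it reports no verdict.

- **Centring:** in the last top-camera picture, each thing's centre is within about 2.5 mm of its mat's centre, measured by the same camera at the start. The stone and box are within about 1 mm.
- **Squareness and height:** the box and stone are about 1° from square to their mats. All four tops are within about 3 mm of the height expected on the mats.
- **Arm:** the gripper is open, about 0.22 m up, and clear of everything.
- **Bucket and bottle:** the first and last side views show both where they started. I judged this by eye and did not measure it.
- **Disagreements:** the side and top cameras differ by 3–5 mm in absolute position, so I placed using the wrist camera and checked with one camera at a time. My first move call was refused because its rows left out fields, and the arm did not move.

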